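Wedge the rocking planter box

ROBOT

A 6-joint arm with a two-finger parallel gripper is mounted at the origin on the work surface. World frame = base frame: x ahead of the robot, y to its left, z up, the work surface at z = 0. Lengths are in m, angles in rad, forces in N, time in s.
With the tool pointing down it reaches from about 0.3 to 0.875 m from the base axis. Payload 4.2 kg.
Tool frame: the origin (TCP) lies between the finger pads; the fingertips stand 11 mm ahead of it and the grasp point (between the pads) lies 8 mm behind it; z points along the fingers, y is the line along which they close (so a half turn about z gives the same grasp; the last joint's range is limited). The gripper opens to 85 mm and grips with 20 to 120 N. Pads are 22 mm wide; open, the fingers measure 114 mm over their backs; the gripper's body (76 mm by 85 mm) begins 54 mm behind the grasp point. The pads swing forward as they close: fully open they stand 13 mm farther back than shut.
Start: joints at [1.288, 0.32, 1.565, -0, 1.257, -0.02], TCP at [0.149, 0.555, 0.242] pointing down, gripper open.
Joint ranges: [-3.11, 3.11], [-0.84, 2.01], [0.21, 2.61], [-1.34, 4.49], [0.05, 2.63], [-2.56, 2.56]. Speed limits (rad/s): [2.57, 2.57, 3.14, 3.14, 3.14, 3.14].

INTERFACE

Orientations are given as [roll, pitch, yaw] about the fixed x, y, z axes, in that order (R = Rz(yaw) Ry(pitch) Rx(roll)).
In Python, from workcell import get_state, capture, close_job gives the robot as it stands.
- The arm moves only by the tool carry_out, never from a script. Its argument "plan" is a list that holds one entry, the list of rows, each a list of 5 numbers: the shift along the tool's x, y, z in units of 25 mm (1.0 is 25 mm), then the turn about the tool's z in units of 10 degrees (1.0 is 10 degrees), then the closure, from 0 (fully open) to 1 (shut). In form: [[[x, y, z, turn, jaw], ...]]. A call has 1 to 8 rows; each row is the pose to reach, as a shift and turn from the pose commanded when the call began, along the tool's axes at that moment; what a row does not reach only later rows make up. A row lasts 1/8 s, in which the tool goes at most 62.5 mm and 10.7 degrees, less where a joint would pass 70% of its speed; a pose out of reach is approached as far as the arm can. A call with a gripper value outside its range is refused whole. The fingers move at their own pace and stop on an object; "grip_force" is the grip in N (left out, the last holds). Time passes only in rows, so rows that repeat a pose let the fingers close. It gives the time, the measured TCP pose, the force, the opening and the grip force at its end, in the units of the state.
- get_state(): the state, without advancing time (a new reading comes with each control period).
- capture(name): name is "side" or "top" or "wrist"; returns a dict with "img" (400x640x3 uint8, red, green, blue), "K" (3x3 intrinsics, pixels), "position" and "rotation" of the camera in the world. Camera axes: x right, y down, z forward; pixel columns grow to the right and rows downward; lengths in m; the calibration is good to about 2 mm. A picture is of the moment at which its call begins. There is no depth.
- close_job(): hands the job in; it is judged then, once.
The state is a dict: "clock": time; "joint_pos": joint angles; "joint_velocities": joint speeds; "effort": joint torques, N m; "ee_pos": TCP position; "tcp_rot": TCP orientation; "ft_force": force on the tool from outside, world axes, zero at the start; "ft_torque": the same for the moment, N m; "width": opening from 0.0 (shut) to 1.0 (fully open); "grasp_force": force on a finger pad.
Only numpy, scipy, OpenCV 4.12 (cv2) and the standard library are available. Lean on these libraries where they do the work, as an engineer would, in place of code of your own. Each camera call takes 0.05 s, during which the arm holds its last target. There are 200 camera calls.

TASK

The wooden planter box has one foot that is too short, under its far right corner as the robot sees it, so it rocks when that corner is pressed. With your fingertips push the dark wooden wedge along the table, thin end first, under that foot until the box no longer rocks: it stands level and stays level when you press down on that corner; do not lift anything, do not shove the planter out of its place, and leave the other things alone. Finish while still holding your fingertips pressed firmly (about 10 N) on the rim above that corner.

Things in the scene. Friction and masses are not known exactly. Their poses are not given: they have to be found in the camera images.
- planter: wooden planter box, about 2.2 kg, loose on the table, pot stacks fast in it. Origin: centre of its footprint, on the table; y along its long side. Flat rim 220 (x) by 300 mm (y) outside, boards 40 wide, 10 thick, top 105 mm up; pots reach 9 mm above it. Walls 12 mm inside the rim's outside, floor 35 mm up. Feet 24 x 24 mm, centred at x = +/-86, y = +/-126 mm
- foot_place (a point): fixed in the planter's frame: x = +86, y = -126, z = 0 mm, the centre of the short foot, at the level of the full feet's undersides. The box rests on its three full feet; this foot hangs 7 to 13 mm above the table, how much is not known beforehand
- corner_top (a point): point on top of the rim above the short foot: x = +90, y = -130, z = +105 mm in the planter's frame, pots at least 35 mm away. Press here: unwedged, a press of 3 to 6 N rocks the box over its diagonal and this corner falls by about the foot's gap until the foot meets the table
- wedge: dark wooden wedge flat on the table, 120 long (x), 50 wide (y), 0.1 kg. Origin: centre of its underside; x points to the thin end. 3 mm thick at the thin end (x = +60 mm), rising evenly to 24 mm at the upright thick end (x = -60 mm). Starts on the planter's right (its -y side), roughly pointing at the short foot, thin end clear of it
- cup: white plastic cup, 68 mm across, 85 mm high, origin at its base centre; a bystander beside the planter's right side, not part of the work
- offcut: pale flat wood offcut, 90 x 35 x 22 mm, no taper, origin at its underside centre; a bystander beyond the wedge
- green_pot: green plant pot, 110 mm across, 100 mm high, origin at its base centre; bystander
- beaker: clear plastic beaker, 80 mm across, 100 mm high, origin at its base centre; bystander
- saucer: terracotta saucer, 130 mm across, 18 mm high, origin at its base centre; bystander
- trowel: garden trowel with wooden handle, about 280 mm long, lying on the table; bystander
There are look-alikes about, which are no part of the job. There is more than one size of the wedge; the one meant has the size given above.

How it is judged:
By the outcome, as a careful person would: the job done as asked, in the order asked, and still so for the second after the job is handed in, while the arm keeps its last pose, push and grip.
It also fails if it takes over 58 s, if anything falls off the work surface, if the arm or the gripper's body presses on something with over 40 N, if the wrist force passes 120 N, or if a joint passes its speed limit or range.

## Working session

There is one attempt and no reset: what is moved stays moved. The work goes in short steps, Python scripts to look and compute and a tool call to move; the robot and the scene stay as the last step left them, time stands still between calls to the robot, and variables do not carry over. Pictures are saved under pics/ and viewed, at most 10 in all, crops included, and the job is handed in when it is done.

Besides the shell and the picture viewer there is one more tool, called by a JSON object that holds its "op" and its "data", one argument or row to a line. carry_out: Moves the arm, as the interface text tells. Its arguments: {"type":"object","properties":{"plan":{"type":"array"},"grip_force":{"type":"number"}},"required":["plan"]}

```bash
ls; mkdir -p pics
python3 - <<'E'
from workcell import get_state, capture
import cv2
for n in ["side","top"]:
    c=capture(n); cv2.imwrite(f"pics/{n}0.png",c["img"][:,:,::-1]); print(n,c["K"],c["position"],c["rotation"])
s=get_state(); print(s["clock"],s["ee_pos"],s["tcp_rot"],s["ft_force"],s["width"])
E
```

```text
pics
side [[441.29490247   0.         315.42997158]
 [  0.         441.29490247 194.21205517]
 [  0.           0.           1.        ]] [-0.06600821 -1.1347442   0.87163451] [-2.09407469  0.01223491 -0.53560119]
top [[394.11558999   0.         324.12215976]
 [  0.         394.11558999 205.17958312]
 [  0.           0.           1.        ]] [ 0.33866175 -0.00248718  1.34276951] [-2.94596082  0.01034406 -1.56794845]
0.1 [0.1492287  0.55487159 0.24155751] [-3.13998899e+00 -5.17455108e-05  2.87883645e+00] [-0.22680611 -0.10495081  0.33648667] 0.9965726441277554
```

View pics/top0.png

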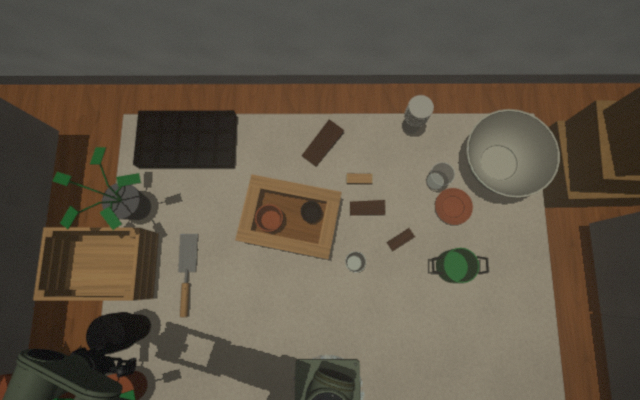

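View pics/side0.png

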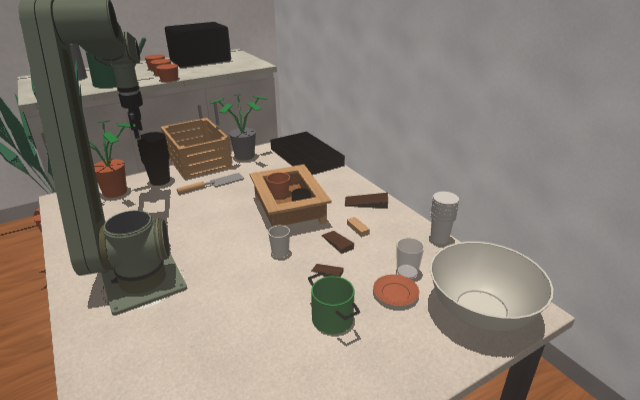

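The top view shows the planter's rim, with corners near (251,177), (341,191), (332,258) and (237,241). The candidate wedge is at (367,208). There is a larger look-alike at (323,142), a smaller one at (401,239), and the cup at (355,262). I'll enlarge this area.

```bash
cat > h.py <<'E'
import numpy as np
from scipy.spatial.transform import Rotation as R
def rot(r): 
    r=np.array(r); return r if r.shape==(3,3) else R.from_euler('xyz',r).as_matrix()
def ray(c,uv,z):
    d=rot(c["rotation"])@np.linalg.inv(c["K"])@np.array([uv[0],uv[1],1.]); p=np.array(c["position"])
    return p+d*(z-p[2])/d[2]
def proj(c,X):
    q=c["K"]@rot(c["rotation"]).T@(np.array(X)-c["position"]); return q[:2]/q[2]
E
python3 - <<'E'
import cv2, numpy as np
a=cv2.imread("pics/top0.png")[165:275,230:420]; b=cv2.imread("pics/side0.png")[160:290,240:400]
a=cv2.resize(a,(800,463),interpolation=cv2.INTER_CUBIC)
b=cv2.resize(b,(640,520),interpolation=cv2.INTER_CUBIC)
cv2.imwrite("pics/topc.png",a);cv2.imwrite("pics/sidec.png",b)
E
```

```text
(no output)
```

View pics/topc.png

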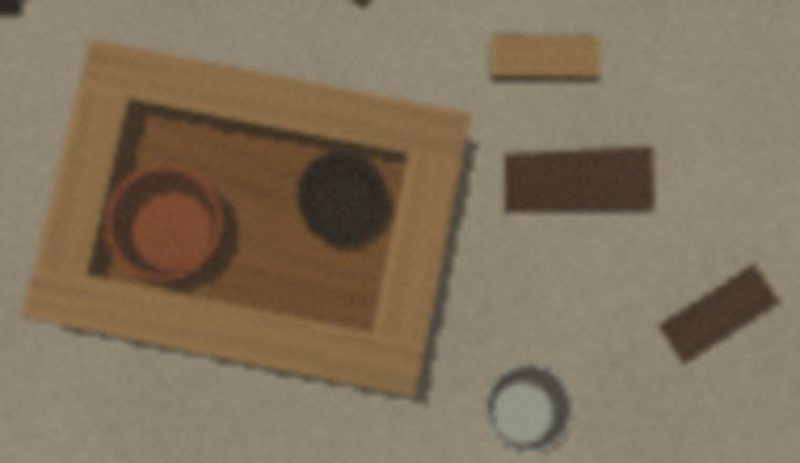

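View pics/sidec.png

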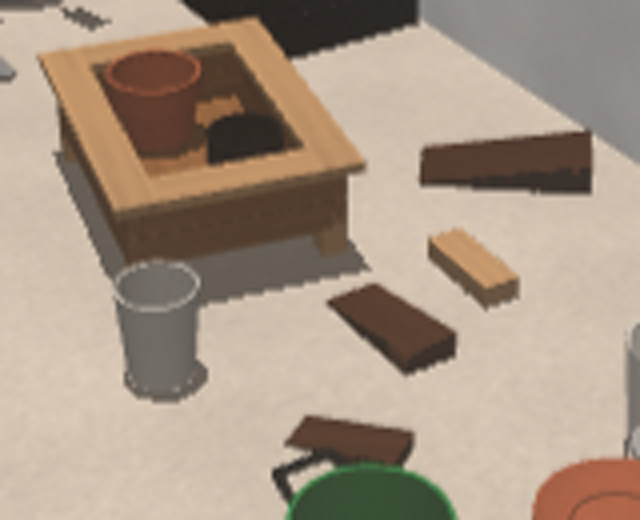

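The crops show the wedge's thin end facing the planter (left in the top view, crop corners (505,154), (505,212), (653,147) and (654,211)). The rim corners are at crop (90,41), (469,113), (416,399) and (22,317).

Run:
```python
from h import *
from workcell import capture
import cv2
c=capture("top"); f=800/190
P=lambda x,y,z: ray(c,((x+.5)/f+230-.5,(y+.5)/f+165-.5),z)[:2]
rim=[P(90,41,.105),P(469,113,.105),P(416,399,.105),P(22,317,.105)]
m=np.array([[.11,.15],[.11,-.15],[-.11,-.15],[-.11,.15]])
r=np.array(rim); ctr=r.mean(0)
U,S,V=np.linalg.svd(m.T@(r-ctr)); Rm=(U@V).T
print("ctr",ctr,"yaw",np.degrees(np.arctan2(Rm[1,0],Rm[0,0])),"res mm",((r-ctr-m@Rm.T)*1000).round(1))
T=lambda x,y: ctr+Rm@np.array([x,y])
print("foot",T(.086,-.126),"corner",T(.09,-.13))
w=[P(505,154,.003),P(505,212,.003),P(653,147,.024),P(654,211,.024)]
w=np.array(w);print("wedge",w.round(4)); t=(w[0]+w[1])/2;k=(w[2]+w[3])/2
print("thin",t,"thick",k,"len",np.linalg.norm(t-k),"wid",np.linalg.norm(w[0]-w[1]),np.linalg.norm(w[2]-w[3]),"dir",np.degrees(np.arctan2(*(t-k)[::-1])))
o=[P(491,35,.022),P(599,35,.022),P(599,76,.022),P(491,76,.022)];print("offcut",np.round(o,3))
print("cup",P(520,412,.085))
s=capture("side"); 
Q=lambda x,y,z: ray(s,((x+.5)/4+240-.5,(y+.5)/4+160-.5),z)[:2]
print("side thin",Q(328,302,.003),Q(375,284,.003),"thick",Q(408,363,.024),Q(455,333,.024),"rimcorner",Q(365,165,.105),Q(120,212,.105))
```

```text
ctr [0.54973328 0.1239541 ] yaw -11.15335730810235 res mm [[-0.5 -0.2]
 [ 0.4  1.2]
 [-1.1 -0.9]
 [ 1.2 -0.1]]
foot [ 0.60973609 -0.01630161] corner [ 0.6128868 -0.0209998]
wedge [[ 0.6183 -0.0761]
 [ 0.5698 -0.0756]
 [ 0.6198 -0.195 ]
 [ 0.5671 -0.1944]]
thin [ 0.59405666 -0.07586608] thick [ 0.59346717 -0.19467643] len 0.11881181467616046 wid 0.04849722424177351 0.05267738097287474 dir 89.71572610929256
offcut [[ 0.715 -0.064]
 [ 0.715 -0.153]
 [ 0.68  -0.153]
 [ 0.68  -0.064]]
cup [ 0.40339716 -0.08092995]
side thin [ 0.56940526 -0.08442434] [ 0.61774407 -0.08286734] thick [ 0.56451393 -0.21344424] [ 0.61866691 -0.20026703] rimcorner [ 0.62552123 -0.05357954] [ 0.41663015 -0.01140985]
```

```bash
cat >> h.py <<'E'
def go(p,yaw,s=None):
    "units [x,y,z,turn] from the present pose to world p, tool-x yaw (deg), tool down"
    from workcell import get_state
    s=s or get_state(); M=rot(s["tcp_rot"]); d=M.T@(np.array(p)-s["ee_pos"])/.025
    y0=np.degrees(np.arctan2(M[1,0],M[0,0])); t=-((yaw-y0+180)%360-180)/10
    print("t",round(s["clock"],2),"pos",np.round(s["ee_pos"],4),"yaw",round(y0,1),"F",np.round(s["ft_force"],2),"w",round(s["width"],3)," ->",d.round(2),round(t,2))
E
python3 - <<'E'
from h import *
go([.594,-.235,.2],90)
E
```

```text
t 0.2 pos [0.1493 0.555  0.2418] yaw 164.9 F [-0.27  0.89 -0.13] w 0.999  -> [-25.39 -25.89   1.7 ] 7.49
```

{"op": "carry_out", "data": {
  "plan": [
    [[-1.7,-1.7,0,0.9,0.86],[-3.4,-3.4,0,1.8,0.86],[-5.1,-5.1,0,2.7,0.86],[-6.8,-6.8,0,3.6,0.86],[-8.5,-8.5,0,4.5,0.86],[-10.2,-10.3,0,5.4,0.86],[-11.9,-12.0,0,6.3,0.86],[-13.6,-13.8,0,7.2,0.86]]
  ]
}}

```text
clock: 1.2
ee_pos: [0.3888, 0.1321, 0.2425]
tcp_rot: [3.141, -0.0, 1.617]
ft_force: [1.3, 0.9, -0.2]
width: 0.142
grasp_force: 0.0
```

Run:
```python
from h import *
go([.594,-.235,.1],90)
```

```text
t 1.2 pos [0.3888 0.1321 0.2425] yaw 92.7 F [ 1.35  0.88 -0.16] w 0.142  -> [-15.05   7.51   5.7 ] 0.27
```

{"op": "carry_out", "data": {
  "plan": [
    [[-2.2,1.1,0,0.1,0.86],[-4.4,2.2,0,0.3,0.86],[-6.6,3.3,0,0.3,0.86],[-8.8,4.4,0,0.3,0.86],[-11.0,5.5,0,0.3,0.86],[-13.0,6.5,1.0,0.3,0.86],[-15.0,7.5,3.0,0.3,0.86],[-15.0,7.5,5.0,0.3,0.86]]
  ]
}}

```text
clock: 2.2
ee_pos: [0.5968, -0.2345, 0.1167]
tcp_rot: [3.137, 0.002, 1.567]
ft_force: [-0.0, 0.4, -0.7]
width: 0.137
grasp_force: 0.0
```

Run:
```python
from h import *
go([.594,-.235,.021],90)
```

```text
t 2.2 pos [ 0.5968 -0.2345  0.1167] yaw 89.8 F [-0.01  0.39 -0.71] w 0.137  -> [-0.01 -0.13  3.83] -0.02
```

{"op": "carry_out", "data": {
  "plan": [
    [[0,-0.1,1.0,0,0.86],[0,-0.1,2.2,0,0.86],[0,-0.1,3.2,0,0.86],[0,-0.1,3.8,0,0.86],[0,-0.1,3.8,0,0.86]]
  ]
}}

```text
clock: 2.82
ee_pos: [0.5915, -0.2308, 0.0213]
tcp_rot: [-3.139, -0.001, 1.57]
ft_force: [0.6, -0.8, 0.3]
width: 0.141
grasp_force: 0.0
```

Run:
```python
from h import *
go([.594,-.16,.021],87)
from workcell import capture
import cv2
c=capture("side"); cv2.imwrite("pics/s2.png",cv2.resize(c["img"][160:290,240:400,::-1],(640,520),interpolation=cv2.INTER_CUBIC))
```

```text
t 2.83 pos [ 0.5915 -0.2308  0.0213] yaw 89.9 F [ 0.63 -0.8   0.35] w 0.141  -> [2.83 0.1  0.01] 0.29
```

View pics/s2.png

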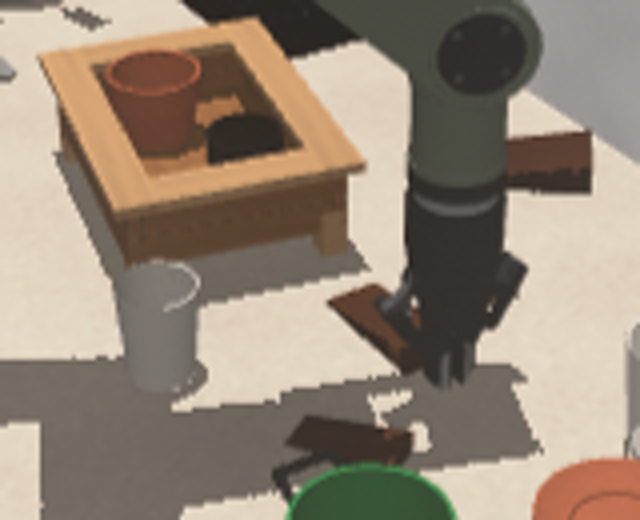

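The fingers stand behind the thick end (crop about (450,375)), squarely on the wedge's axis. The first push turns gradually toward 84°.

{"op": "carry_out", "data": {
  "plan": [
    [[0.5,0.05,0,0,0.86],[0.9,0.1,0,0,0.86],[1.3,0.1,0,0.1,0.86],[1.7,0.1,0,0.2,0.86],[2.1,0.1,0,0.3,0.86],[2.5,0.1,0,0.4,0.86],[2.9,0.1,0,0.5,0.86],[3.2,0.1,0,0.6,0.86]]
  ]
}}

```text
clock: 3.88
ee_pos: [0.5946, -0.1504, 0.0222]
tcp_rot: [-3.141, -0.0, 1.464]
ft_force: [0.2, -1.7, 0.4]
width: 0.139
grasp_force: 0.5
```

Run:
```python
from h import *
go([.594,-.118,.021],80)
from workcell import capture
import cv2
c=capture("top"); cv2.imwrite("pics/t3.png",cv2.resize(c["img"][165:275,300:420,::-1],(640,587),interpolation=cv2.INTER_CUBIC))
```

```text
t 3.88 pos [ 0.5946 -0.1504  0.0222] yaw 83.9 F [ 0.22 -1.74  0.42] w 0.139  -> [ 1.29 -0.16  0.05] 0.39
```

View pics/t3.png

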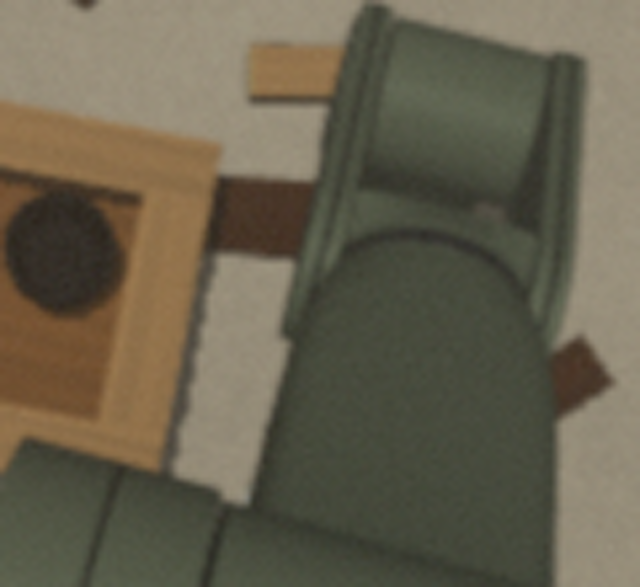

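The wedge's tip is now just under the rim at crop (215,214), and the wedge is following the turn. I'll keep pushing slowly and watch the force.

{"op": "carry_out", "data": {
  "plan": [
    [[0.15,0,0,0.1,0.86],[0.3,0,0,0.15,0.86],[0.45,0,0,0.2,0.86],[0.6,0,0,0.25,0.86]]
  ]
}}

```text
clock: 4.42
ee_pos: [0.5962, -0.136, 0.0222]
tcp_rot: [-3.142, -0.0, 1.421]
ft_force: [0.7, -1.2, -0.4]
width: 0.14
grasp_force: 0.2
```

{"op": "carry_out", "data": {
  "plan": [
    [[0.08,0,0,0.05,0.86],[0.16,0,0,0.1,0.86]]
  ]
}}

```text
clock: 4.68
ee_pos: [0.5968, -0.1321, 0.0222]
tcp_rot: [-3.142, -0.0, 1.403]
ft_force: [0.3, -0.5, -0.8]
width: 0.136
grasp_force: 0.2
```

{"op": "carry_out", "data": {
  "plan": [
    [[0.08,0,0,0,0.86],[0.16,0,0,0,0.86]]
  ]
}}

```text
clock: 4.92
ee_pos: [0.5975, -0.1282, 0.0223]
tcp_rot: [3.142, -0.0, 1.404]
ft_force: [-0.8, -0.5, -0.0]
width: 0.14
grasp_force: 0.2
```

{"op": "carry_out", "data": {
  "plan": [
    [[0.08,0,0,0,0.86],[0.16,0,0,0,0.86]]
  ]
}}

```text
clock: 5.18
ee_pos: [0.5981, -0.1257, 0.0223]
tcp_rot: [3.141, 0.003, 1.405]
ft_force: [-2.1, -8.7, -0.1]
width: 0.142
grasp_force: 4.6
```

{"op": "carry_out", "data": {
  "plan": [
    [[0.08,0,0,0,0.86],[0.16,0,0,0,0.86]]
  ]
}}

```text
clock: 5.42
ee_pos: [0.5988, -0.1235, 0.0224]
tcp_rot: [3.14, 0.005, 1.406]
ft_force: [-0.9, -12.4, -1.5]
width: 0.138
grasp_force: 6.3
```

{"op": "carry_out", "data": {
  "plan": [
    [[0.06,0,0,0,0.86],[0.12,0,0,0,0.86]]
  ]
}}

```text
clock: 5.68
ee_pos: [0.5994, -0.1205, 0.0224]
tcp_rot: [3.14, 0.005, 1.405]
ft_force: [-1.5, -12.4, -1.1]
width: 0.142
grasp_force: 6.0
```

Contact came at tool y of about -0.126, and the force then levelled off at about 12 N. I'll back off and check whether the planter moved.

{"op": "carry_out", "data": {
  "plan": [
    [[-0.4,0,0,0,0.86],[-1.0,0,0,0,0.86],[-1.5,0,-0.5,0,0.86],[-1.8,0,-2.5,0,0.86],[-1.8,0,-4.8,0,0.86],[-1.8,0,-5.2,0,0.86]]
  ]
}}

```text
clock: 6.42
ee_pos: [0.5942, -0.1631, 0.158]
tcp_rot: [3.131, 0.001, 1.403]
ft_force: [0.2, 0.6, -0.3]
width: 0.138
grasp_force: 0.0
```

Run:
```python
from h import *
from workcell import capture
import cv2
go([.613,-.021,.14],80)
c=capture("top"); cv2.imwrite("pics/t4f.png",c["img"][:,:,::-1])
a=cv2.cvtColor(cv2.imread("pics/top0.png"),cv2.COLOR_BGR2GRAY).astype(np.float32)
b=cv2.cvtColor(c["img"],cv2.COLOR_RGB2GRAY).astype(np.float32)
for (x0,x1,y0,y1) in [(228,290,165,225),(245,318,165,205),(232,290,200,255)]:
    A=a[y0:y1,x0:x1];B=b[y0:y1,x0:x1]
    W=np.eye(2,3,dtype=np.float32); cc,W=cv2.findTransformECC(A,B,W,cv2.MOTION_EUCLIDEAN)
    m=np.array([(x1-x0)/2,(y1-y0)/2]); print("shift px",(W[:,:2]@m+W[:,2]-m).round(2),"rot deg",np.degrees(W[1,0]).round(2),cc)
cv2.imwrite("pics/t4.png",cv2.resize(c["img"][165:275,230:420,::-1],(800,463),interpolation=cv2.INTER_CUBIC))
```

```text
t 6.42 pos [ 0.5942 -0.1631  0.158 ] yaw 80.4 F [ 0.16  0.56 -0.32] w 0.138  -> [ 5.73 -0.22  0.71] 0.04
shift px [-1.03  0.11] rot deg 0.4 0.9941116767550197
shift px [-1.52  0.05] rot deg -0.58 0.9739495846974096
shift px [-1.06  0.19] rot deg -0.56 0.9766991612536583
```

View pics/t4.png

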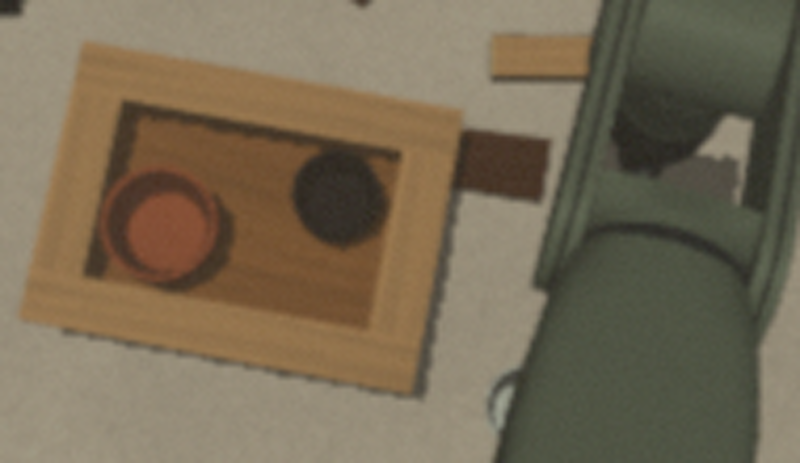

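The planter moved about 1 to 1.3 px (about 4 mm), which is slight. The wedge sits squarely under the foot, with its thick end near crop (545,170). Next I press the corner with shut fingertips.

{"op": "carry_out", "data": {
  "plan": [
    [[1.5,0,0,0,1],[3.2,-0.1,0,0,1],[4.8,-0.2,0,0,1],[5.8,-0.2,0.3,0,1],[5.8,-0.2,0.9,0,1],[5.8,-0.2,1.1,0,1],[5.8,-0.2,1.1,0,1]]
  ]
}}

```text
clock: 7.35
ee_pos: [0.6103, -0.019, 0.1237]
tcp_rot: [-3.139, 0.0, 1.403]
ft_force: [-0.3, 0.5, -0.1]
width: 0.002
grasp_force: 0.0
```

Run:
```python
from h import *
go([.613,-.017,.116],80)
```

```text
t 7.35 pos [ 0.6103 -0.019   0.1237] yaw 80.4 F [-0.3   0.51 -0.13] w 0.002  -> [0.1  0.09 0.31] 0.04
```

{"op": "carry_out", "data": {
  "plan": [
    [[0.1,0.1,0.12,0,1],[0.1,0.1,0.24,0,1],[0.1,0.1,0.24,0,1]]
  ]
}}

```text
clock: 7.72
ee_pos: [0.6138, -0.0161, 0.1187]
tcp_rot: [-3.141, -0.0, 1.404]
ft_force: [-0.3, -0.6, 0.0]
width: -0.003
grasp_force: 0.0
```

{"op": "carry_out", "data": {
  "plan": [
    [[0,0,0.04,0,1],[0,0,0.08,0,1]]
  ]
}}

```text
clock: 7.98
ee_pos: [0.6139, -0.0159, 0.1169]
tcp_rot: [3.141, -0.0, 1.404]
ft_force: [-0.6, 0.3, 0.2]
width: 0.002
grasp_force: 0.0
```

{"op": "carry_out", "data": {
  "plan": [
    [[0,0,0.04,0,1],[0,0,0.08,0,1]]
  ]
}}

```text
clock: 8.22
ee_pos: [0.614, -0.0159, 0.116]
tcp_rot: [3.141, -0.0, 1.404]
ft_force: [-3.5, 0.8, 10.5]
width: 0.001
grasp_force: 5.2
```

{"op": "carry_out", "data": {
  "plan": [
    [[0,0,0.03,0,1],[0,0,0.06,0,1]]
  ]
}}

```text
clock: 8.48
ee_pos: [0.614, -0.0159, 0.1159]
tcp_rot: [3.14, -0.0, 1.404]
ft_force: [-4.8, 0.1, 16.3]
width: 0.001
grasp_force: 8.1
```

The rim is rigid at z of about 0.105: the force goes from 0 to 16 N within 0.5 mm, so there is no rocking. I'll ease to about 10 N and hold.

{"op": "carry_out", "data": {
  "plan": [
    [[0,0,-0.05,0,1],[0,0,-0.05,0,1],[0,0,-0.05,0,1],[0,0,-0.05,0,1]]
  ]
}}

```text
clock: 8.98
ee_pos: [0.6139, -0.0159, 0.116]
tcp_rot: [3.141, -0.0, 1.404]
ft_force: [-3.2, -0.1, 9.1]
width: 0.003
grasp_force: 4.2
```

Run:
```python
from h import *
from workcell import capture
import cv2
c=capture("side"); cv2.imwrite("pics/s5.png",cv2.resize(c["img"][150:290,240:400,::-1],(640,560),interpolation=cv2.INTER_CUBIC))
go([.613,-.017,.116],80)
```

```text
t 9.03 pos [ 0.6139 -0.0159  0.116 ] yaw 80.4 F [-2.62 -0.71  8.49] w 0.002  -> [-0.05 -0.03  0.  ] 0.04
```

View pics/s5.png

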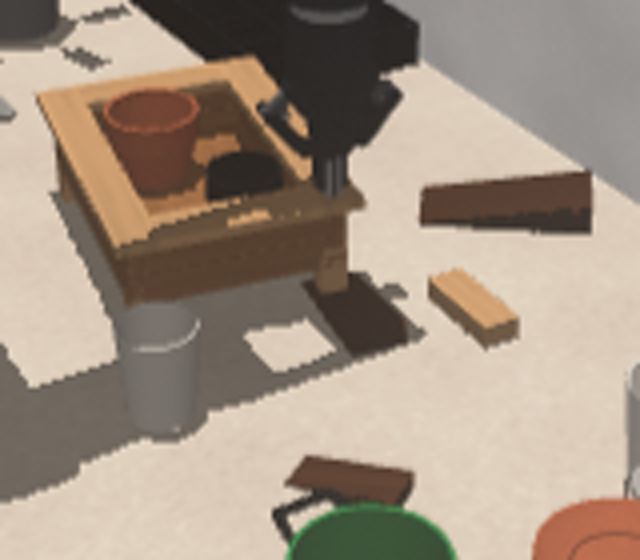

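The picture shows the foot (crop (333,280)) standing on the wedge within its width, with the fingertips on the rim corner at (333,190). I'll firm the press up slightly.

{"op": "carry_out", "data": {
  "plan": [
    [[0,0,0.015,0,1],[0,0,0.015,0,1],[0,0,0.015,0,1],[0,0,0.015,0,1]]
  ]
}}

```text
clock: 9.52
ee_pos: [0.6139, -0.0159, 0.116]
tcp_rot: [3.141, -0.0, 1.404]
ft_force: [-3.1, 0.2, 10.1]
width: 0.003
grasp_force: 5.1
```

```bash
python3 -c "
from workcell import close_job; print(close_job())"
```

```text
the job is handed in; nothing more can be done
None
```

The wedge is under the short foot, and the corner held firm at rim height under a press of up to 16 N. I handed the job in at 9.5 s with the fingertips pressing about 10 N there; the push moved the planter about 4 mm, and the verdict was not shown.

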